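# Tuck copper flashing under a lapped shingle

## Task

Lock the holder's hold-down clamp by turning its black ring clockwise until the white pointer is at the green mark, then pick up the copper flashing and slide its plain edge, square and centred, under the loose middle shingle until the scribed black line is at the shingle's lower edge, without lifting the shingle. Finish while still holding the flashing and pressing it flat on the roof panel with a steady push of about 10 N; do not let go, and leave the glasses case, the cork block and the stack of spare shingles where they are.

Things in the scene. Friction and masses are not known exactly. Their poses are not given: they have to be found in the camera images.
- holder: Fixed work holder: plywood base 270 x 400 x 12 mm on the bench, with the roof panel and, at its right (-y) side, a clamp column with the lock ring (axis 30 mm to -x, 195 mm to -y of the origin). Origin on the bench below the middle of the shingle's lower edge; x runs up the roof (into the shingle gap), y left, z up. Some 0.58 m ahead of the robot, turned up to 0.3 rad.
- ring (a joint): Lock ring (black plastic, knurled) of the clamp: angle in rad, 0 at the red mark (open), 1.2 at the green mark, where it meets its stop (locked). Grows as the ring turns clockwise seen from above. Friction about 0.12 N m; stays where left; starts somewhere between 0 and 0.3.
- ring_grip (a point): On the vertical axis of the black ring, 76 mm above the bench; turns with the ring, x along its white pointer. Ring 46 mm across, 51 to 87 mm above the bench; the pointer nose (8 mm wide, 11 high) at its foot reaches 35 mm from the axis: grip the ring across, square to the pointer. Cap in the middle up to 98 mm; flange with the marks below, 84 mm across, top at 50 mm.
- panel (a joint): How far the roof panel has sunk on its rubber cushion, m: 0 at rest, grows downward, about 0.25 mm for each N pressed on it after the first 0.5 N, stop at 12 mm.
- mouth (a point): on the flat, level top of the grey roof panel, straight below the middle of the loose shingle's lower edge, 32 mm above the bench; x points under the shingle (tucking direction), y left along its edge, z up. 110 mm of panel lie bare in front (-x) of it. The gap under the edge is 8 mm high, closing evenly to 1 mm at 120 mm inside. Panel 250 mm wide.
- shingle (a joint): Lift of the loose middle shingle, rad: 0 lying down, grows as its lower edge rises (hinged at its upper end 120 mm away; 0.01 rad is 1.2 mm at the edge). Pale shingle 160 mm wide, 120 long, 8 thick; a light spring holds it down (1.5 N at the edge starts to lift it). Narrow fixed dark shingles with the same gap lie at both sides.
- flashing: Loose copper flashing: sheet 100 mm (x) by 120 mm (y), 3 mm thick; along its whole -x edge an upright seam 10 mm thick (x -50 to -40 mm) up to 37 mm above the underside; its +x edge is the plain edge to tuck. Black line across the sheet 30 mm from the plain edge (x = 20 mm). Origin at the centre of the underside. About 0.16 kg. Starts flat on the bench right of the holder, turned up to 0.7 rad.
- seam (a point): Centre of the flashing's standing seam (half-way up: 18.5 mm above the underside, 45 mm to -x of the flashing's origin), where it is gripped from above, fingers closing along the flashing's x; axes as the flashing's.
- edge_left (a point): Left (+y) corner of the flashing's plain edge, on the underside (flashing x = 50 mm, y = 60 mm).
- edge_right (a point): Right (-y) corner of the flashing's plain edge, on the underside (flashing x = 50 mm, y = -60 mm).
- glasses_case: Bystander: dark red glasses case, 155 x 58 x 34 mm, origin at the centre of its underside.
- cork_block: Bystander: cork sanding block, 110 x 65 x 30 mm, origin at the centre of its underside.
- shingle_stack: Bystander: stack of spare shingles, 120 x 90 x 32 mm, origin at the centre of its underside.
There are look-alikes about, which are no part of the job. What is shaped like the flashing but blue or red is not meant.

How it is judged:
On the way, in this order (a step that is already met when the one before it is completed fails the run):
1. the lock ring is turned to the green mark (value of joint ring above 1.1 rad), for 0.2 s.
2. the flashing's plain edge is tucked under the shingle up to the line, lying on the panel (value of joint ring above 1.1 rad and x of edge_left in the frame of mouth between 0.018 and 0.042 m and z of each of edge_left, edge_right in the frame of mouth below 0.0035 m and x of edge_right in the frame of mouth between 0.018 and 0.042 m and y of edge_left in the frame of mouth below 0.08 m and y of edge_right in the frame of mouth above -0.08 m), for 0.2 s.
At the end, for the whole second after the job is handed in: Gripper still holds the flashing (over 2 N), pressing it on the panel with 4 to 25 N (sunk over 0.7 mm); both plain-edge corners 18 to 42 mm inside the shingle edge, within its width, under 3.5 mm high; level within 0.04 rad, at rest; shingle lifted under 0.025 rad; ring over 1.1 rad (all of step 2 and contact force between flashing and holder between 4 and 25 N and contact force between the fingers and flashing above 2 N and value of joint panel above 0.0007 m and angle between seam's own z axis and vertical below 0.04 rad and value of joint shingle below 0.025 rad and linear speed of flashing below 0.01 m/s); the arm keeps its last pose, push and grip.
It fails at once if the shingle is lifted by more than 0.05 rad (6 mm at its edge) (value of joint shingle above 0.05 rad).
It fails at once if the flashing is pressed on the panel with more than 40 N (value of joint panel above 0.01 m).
It fails at once if the glasses case, the cork block or the shingle stack is moved by more than 40 mm (distance of any of glasses_case, cork_block, shingle_stack from where it was at the start of the episode above 0.04 m).
It also fails if it takes over 67 s, if anything falls off the work surface, if the arm or the gripper's body presses on something with over 40 N, if the wrist force passes 120 N, or if a joint passes its speed limit or range.

## Robot

A 6-joint arm with a two-finger parallel gripper is mounted at the origin on the work surface. World frame = base frame: x ahead of the robot, y to its left, z up, the work surface at z = 0. Lengths are in m, angles in rad, forces in N, time in s.
With the tool pointing down it reaches from about 0.425 to 0.95 m from the base axis. Payload 3.5 kg.
Tool frame: the origin (TCP) lies midway between the tips of the shut fingers; the grasp point (between the pads) lies 19 mm behind it; z points along the fingers, y is the line along which they close (so a half turn about z gives the same grasp; the last joint's range is limited). The gripper opens to 85 mm and grips with 20 to 120 N. Pads are 22 mm wide; open, the fingers measure 114 mm over their backs; the gripper's body (76 mm by 85 mm) begins 54 mm behind the grasp point. The pads swing forward as they close: fully open they stand 13 mm farther back than shut.
Start: joints at [1.148, 0.286, 1.577, -0, 1.279, -0.15], TCP at [0.182, 0.65, 0.231] pointing down, gripper open.
Joint ranges: [-2.77, 2.77], [-0.9, 2.22], [0.21, 2.48], [-1.53, 4.67], [0.24, 2.81], [-2.84, 2.84]. Speed limits (rad/s): [2.79, 2.79, 3.14, 3.14, 3.14, 3.14].

## Interface

Orientations are given as a unit quaternion [x, y, z, w].
In Python, from plant import ctrl, cams, order gives the robot as it stands.
- The arm moves only by the tool move_arm, never from a script. Its argument "plan" is one flat list of numbers, 7 for each row, row after row: the shift along the world's x, y, z in mm, then the turn, a rotation vector about the world's x, y, z in degrees, then the finger opening in mm, from 0 to 85.4. A call has 1 to 12 rows; each row shifts and turns the commanded pose from where the row before left it; what a row does not reach is not made up. A row lasts 1/10 s, in which the tool goes at most 50 mm and 8.59 degrees, less where a joint would pass 70% of its speed; a pose out of reach is approached as far as the arm can. A call is refused whole if a number of a shift passes 50 or a number of a turn 8.59, either way. A call with a gripper value outside its range is refused whole. The fingers move at their own pace and stop on an object; "newtons" is the grip in N (left out, the last holds). Time passes only in rows, so rows that do not move let the fingers close. It gives the time, the measured TCP pose, the force, the opening and the grip force at its end, in the units of the state.
- ctrl.get_state(): the state, without advancing time (a new reading comes with each control period).
- cams.read_camera(name): name is "scene" or "top" or "wrist"; returns a dict with "color" (480x640x3 uint8, red, green, blue), "fov_y" (degrees; the focal length in pixels is half the picture's height over the tangent of half this angle, whatever the lens; pixels are square), "cx", "cy" (the principal point, pixels), "k1" (the pictures are not rectified: a ray, as slopes to the right and down, at radius r is drawn at 1 + k1 r^2 times it, then the intrinsics apply), "origin" and "orientation" of the camera in the world; the wrist camera has in their place "T_tool_cam" (4x4, takes a point from camera to tool coordinates, whose origin is the TCP and whose axes are the flange's). Camera axes: x right, y up, looking along -z (the intrinsics and any distortion apply to the point x, -y, -z); pixel columns grow to the right and rows downward; lengths in m; the calibration is good to about 2 mm. A picture is of the moment at which its call begins: read the wrist's pose just before it. There is no depth.
- order.sign_off(): hands the job in; it is judged then, once.
The state is a dict: "time": time; "qpos": joint angles; "dq": joint speeds; "joint_efforts": joint torques, N m; "eef_pos": TCP position; "tcp_rot": TCP orientation; "contact_force": force on the tool from outside, world axes, zero at the start; "wrist_torque": the same for the moment, N m; "opening": opening from 0.0 (shut) to 1.0 (fully open); "finger_force": force on a finger pad.
Only numpy, scipy, OpenCV 4.12 (cv2) and the standard library are available. Lean on these libraries where they do the work, as an engineer would, in place of code of your own. Each camera call takes 0.05 s, during which the arm holds its last target. There are 200 camera calls.

## Working session

There is one attempt and no reset: what is moved stays moved. The work goes in short steps, Python scripts to look and compute and a tool call to move; the robot and the scene stay as the last step left them, time stands still between calls to the robot, and variables do not carry over. Pictures are saved under pics/ and viewed, at most 10 in all, crops included, and the job is handed in when it is done.

Besides the shell and the picture viewer there is one more tool, called after "Request:" by a JSON object that holds its "api" and its "payload", one argument or row to a line. move_arm: Moves the arm, as the interface text tells. Its arguments: {"type":"object","properties":{"plan":{"type":"array","items":{"type":"number"}},"newtons":{"type":"number"}},"required":["plan"]}

```bash
mkdir -p pics
cat > h.py <<'E'
import numpy as np, cv2
from scipy.spatial.transform import Rotation as R
from plant import ctrl, cams, order
def cam(name):
    s=ctrl.get_state(); c=cams.read_camera(name)
    if 'T_tool_cam' in c:
        T=np.eye(4);T[:3,:3]=R.from_quat(s['tcp_rot']).as_matrix();T[:3,3]=s['eef_pos'];T=T@np.array(c['T_tool_cam'])
        o,M=T[:3,3],T[:3,:3]
    else:
        o=np.array(c['origin']);q=np.array(c['orientation']);M=q if q.shape==(3,3) else R.from_quat(q).as_matrix()
    return dict(img=c['color'],f=240/np.tan(np.radians(c['fov_y'])/2),cx=c['cx'],cy=c['cy'],k1=c['k1'],o=o,M=M)
def save(c,fn): cv2.imwrite(fn,c['img'][:,:,::-1])
def ray(c,u,v):
    d=np.array([(u-c['cx'])/c['f'],(v-c['cy'])/c['f']]);s=d.copy()
    for _ in range(20): s=d/(1+c['k1']*(s@s))
    return c['M']@np.array([s[0],-s[1],-1])
def hit(c,u,v,z):
    r=ray(c,u,v);return c['o']+r*(z-c['o'][2])/r[2]
def proj(c,p):
    q=c['M'].T@(np.array(p)-c['o']);s=np.array([q[0],-q[1]])/-q[2]
    s=s*(1+c['k1']*(s@s));return s*c['f']+[c['cx'],c['cy']]
import pickle
def keep(c,n): pickle.dump(c,open(n+'.pkl','wb'))
def load(n): return pickle.load(open(n+'.pkl','rb'))
E
python3 - <<'E'
from h import *
for n in ['top','scene']:
    c=cam(n);save(c,f'pics/{n}1.png');keep(c,n);print(n,c['o'],c['f'],c['k1'],c['M'].round(2).tolist())
print(ctrl.get_state())
E
```

```text
top [ 0.43784218 -0.0199003   1.49539183] 510.81129522094403 0.05077885657999789 [[0.01, 1.0, -0.06], [-1.0, 0.01, 0.01], [0.01, 0.06, 1.0]]
scene [1.43126426 0.32170989 0.852044  ] 463.9899366602629 -0.05956548816205269 [[-0.35, -0.58, 0.74], [0.94, -0.22, 0.27], [0.01, 0.78, 0.62]]
{'time': 0.1, 'qpos': array([ 1.14800638e+00,  2.87099455e-01,  1.57802506e+00,  3.04753359e-06,
        1.27860051e+00, -1.49998014e-01]), 'dq': array([-0.00012583, -0.00131292, -0.00247519, -0.00150997,  0.00107809,
        0.00146194]), 'joint_efforts': array([ 6.80787125e-04, -4.07294762e+01, -2.93701476e+01, -1.15839362e-04,
        3.39782840e-03, -9.58501460e-06]), 'eef_pos': array([0.18158359, 0.6495037 , 0.23007358]), 'tcp_rot': array([ 1.35973802e-01,  9.90711859e-01, -1.02234555e-03, -3.02591040e-04]), 'contact_force': array([ 0.60848009,  0.54465066, -0.45517604]), 'wrist_torque': array([ 0.00227949, -0.01271955,  0.00058335]), 'finger_force': 0.0, 'opening': 0.9996367053516929}
```

View pics/top1.png

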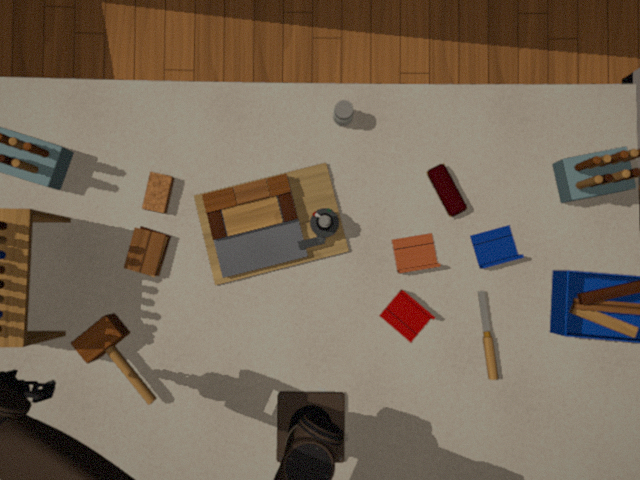

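View pics/scene1.png

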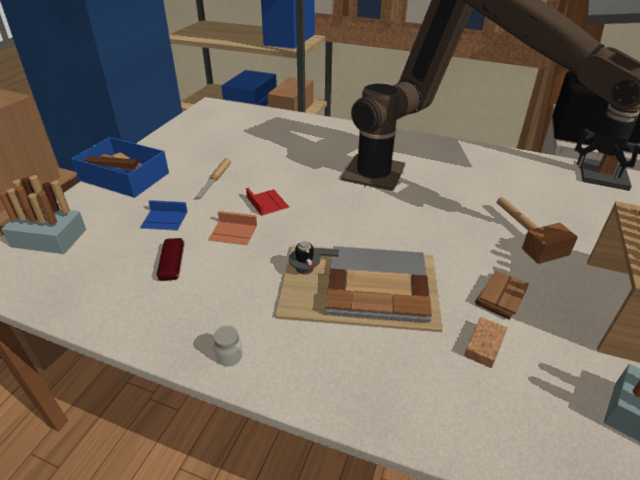

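The top view shows the holder with base corners near (195,196), (327,164), (351,250) and (217,284). The ring is at about (324,222), and the copper flashing at (414,253) with its seam toward the robot. The red and blue look-alikes are at (407,315) and (496,247).

Run:
```python
from h import *
c=load('top')
P=[hit(c,u,v,.012)[:2] for u,v in [(195,196),(327,164),(351,250),(217,284)]]
print(np.round(P,4)); print('sides',[np.linalg.norm(P[i]-P[(i+1)%4]).round(3) for i in range(4)])
x=(P[0]-P[3])/np.linalg.norm(P[0]-P[3]);y=(P[0]-P[1])/np.linalg.norm(P[0]-P[1]);print('yaw',np.arctan2(x[1],x[0]),np.arctan2(-y[0],y[1]))
print('ring',hit(c,324,220,.098))
print('shingle edge',hit(c,222,237,.048),hit(c,284,222,.048))
hsv=cv2.cvtColor(c['img'],cv2.COLOR_RGB2HSV)
m=((hsv[...,0]>4)&(hsv[...,0]<16)&(hsv[...,1]>110)).astype(np.uint8);m[:, :380]=0;m[:,450:]=0;m[:225]=0;m[280:]=0
ct=max(cv2.findContours(m,0,1)[0],key=cv2.contourArea);r=cv2.minAreaRect(ct);b=cv2.boxPoints(r);print(b)
Q=[hit(c,*p,.003) for p in b];print(np.round(Q,4))
im=c['img'][150:290,190:450]
cv2.imwrite('pics/topc.png',cv2.resize(im,None,fx=3,fy=3,interpolation=2)[:,:,::-1])
```

```text
[[ 0.6518  0.3398]
 [ 0.7507 -0.0434]
 [ 0.4988 -0.1153]
 [ 0.3973  0.2705]]
sides [np.float64(0.396), np.float64(0.262), np.float64(0.399), np.float64(0.264)]
yaw 0.2658442623129541 0.25257972906633447
ring [ 0.57705136 -0.03515214  0.098     ]
shingle edge [0.53076677 0.25244017 0.048     ] [0.57517835 0.07794389 0.048     ]
[[391.49307 239.2598 ]
 [434.28983 231.88104]
 [440.16165 265.93762]
 [397.3649  273.31638]]
[[ 0.5318 -0.2343  0.003 ]
 [ 0.5547 -0.3595  0.003 ]
 [ 0.4552 -0.376   0.003 ]
 [ 0.4325 -0.2514  0.003 ]]
```

View pics/topc.png

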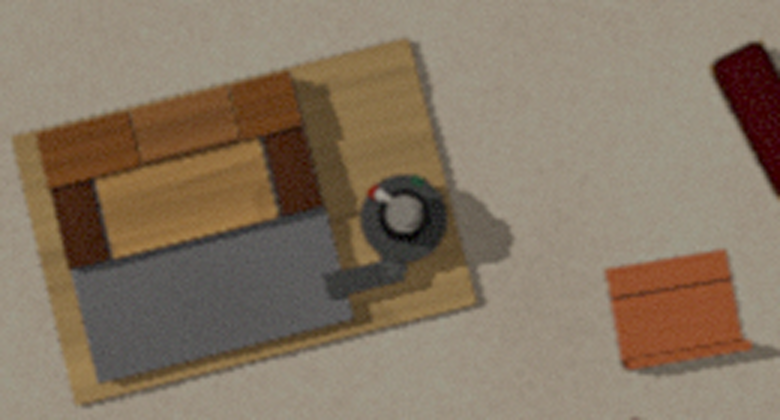

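The crop shows the pointer beside the red mark (372,192), with green at (418,182) and the cap centre at (404,213). The shingle edge runs from (105,257) to (280,212), and the black line near the plain edge is clear.

Run:
```python
from h import *
c=load('top')
t=lambda u,v,z:hit(c,190+(u+.5)/3-.5,150+(v+.5)/3-.5,z)
a,b=t(105,257,.046),t(280,212,.046);y=(a-b)[:2];print('edge',a,b,np.linalg.norm(y),'yaw',np.arctan2(-y[0],y[1]),'mid',(a+b)/2)
ax=t(404,213,.098);print('axis',ax)
for n,p,z in [('ptr',(379,193),.06),('red',(372,192),.05),('green',(418,182),.05)]:
    d=(t(*p,z)-ax)[:2];print(n,np.linalg.norm(d),np.arctan2(d[1],d[0]))
for yaw in [.25,.26]:
    Rm=R.from_euler('z',yaw).as_matrix();print('mouth from ring',ax-Rm@[-.03,-.195,0])
# top-view panel corners: front left, front right at z=.032
p,q=t(98,382,.032),t(353,318,.032);d=(p-q)[:2];print('panel',p,q,np.linalg.norm(d),np.arctan2(-d[0],d[1]))
s=ctrl.get_state();print('tool axes',R.from_quat(s['tcp_rot']).as_matrix().round(3).tolist())
# flashing seam
print('plain',t(607,269,.003),t(726,251,.003),'seam foot',t(622,362,.0),t(742,343,.0))
```

```text
edge [0.53570038 0.24540539 0.046     ] [0.58010221 0.08098719 0.046     ] 0.17030814631363253 yaw 0.26376239424715264 mid [0.5579013  0.16319629 0.046     ]
axis [ 0.57522121 -0.03608424  0.098     ]
ptr 0.032294825343869266 0.8041226297618043
red 0.03863427992293506 0.8871381358409732
green 0.0369566841592614 -0.37610816307550254
mouth from ring [0.55604482 0.1602758  0.098     ]
mouth from ring [0.55408221 0.16007422 0.098     ]
panel [0.41777422 0.2519392  0.032     ] [0.48058579 0.01094111 0.032     ] 0.24904893671146722 0.2549589842645556
tool axes [[-0.963, 0.269, -0.001], [0.269, 0.963, -0.002], [0.0, -0.002, -1.0]]
plain [ 0.53159471 -0.23581417  0.003     ] [ 0.55032045 -0.3518499   0.003     ] seam foot [ 0.44117307 -0.25082522  0.        ] [ 0.46082926 -0.36758619  0.        ]
```

Request:
{"api": "move_arm", "payload": {
  "plan": [24.6, -43, 0, 0, 0, 4, 70, 24.6, -43, 0, 0, 0, 4, 70, 24.6, -43, 0, 0, 0, 4, 70, 24.6, -43, 0, 0, 0, 4, 70, 24.6, -43, 0, 0, 0, 4, 70, 24.6, -43, 0, 0, 0, 4, 70, 24.6, -43, 0, 0, 0, 4, 70, 24.6, -43, 0, 0, 0, 4, 70, 24.6, -43, 0, 0, 0, 4, 70, 24.6, -43, 0, 0, 0, 4, 70, 24.6, -43, 0, 0, 0, 4, 70, 24.6, -43, 0, 0, 0, 4, 70]
}}

```text
time: 1.3
eef_pos: [0.4774, 0.1321, 0.2311]
tcp_rot: [-0.28, 0.96, 0.0, -0.0]
contact_force: [0.3, 0.1, 0.2]
opening: 0.818
finger_force: 0.0
```

Request:
{"api": "move_arm", "payload": {
  "plan": [24.6, -43, 0, 0, 0, 4, 70, 24.6, -43, 0, 0, 0, 4, 70, 24.6, -43, -10, 0, 0, 4, 70, 24.6, -41, -15, 0, 0, 4, 70, 0, 0, 0, 0, 0, 0, 70, 0, 0, 0, 0, 0, 0, 70]
}}

```text
time: 1.9
eef_pos: [0.5746, -0.0363, 0.2049]
tcp_rot: [-0.409, 0.913, 0.001, -0.001]
contact_force: [0.5, 0.0, 1.2]
opening: 0.818
finger_force: 0.0
```

Run:
```python
from h import *
c=cam('wrist');keep(c,'w1');save(c,'pics/w1.png');s=ctrl.get_state();print(s['eef_pos'],s['opening'],s['qpos'])
y=R.from_quat(s['tcp_rot']).as_matrix();print(y.round(3),c['o'])
print('axis px',proj(c,[.5752,-.0361,.098]))
c=load('scene')
# arm tip height: triangulate top crop (328,285)->px, scene (338,253)
t=load('top');u,v=190+328.5/3-.5,150+285.5/3-.5
for z in [.02,.03,.04,.05,.06,.07]: print(z,proj(c,hit(t,u,v,z)))
```

```text
[ 0.57461291 -0.03531887  0.20575757] 0.8171867466302539 [-2.37719243e-01  9.25868435e-02  1.84842734e+00  3.78536659e-04
  1.20236627e+00 -2.65195065e+00]
[[-0.665 -0.747 -0.002]
 [-0.747  0.665  0.001]
 [ 0.001  0.002 -1.   ]] [ 0.52348233 -0.09350343  0.34677178]
axis px [312.03393945 239.02723263]
0.02 [337.0830417  256.15353718]
0.03 [337.13019904 253.23201482]
0.04 [337.17770346 250.28364292]
0.05 [337.22555791 247.30809287]
0.06 [337.27376534 244.30503155]
0.07 [337.3223287  241.27412128]
```

View pics/w1.png

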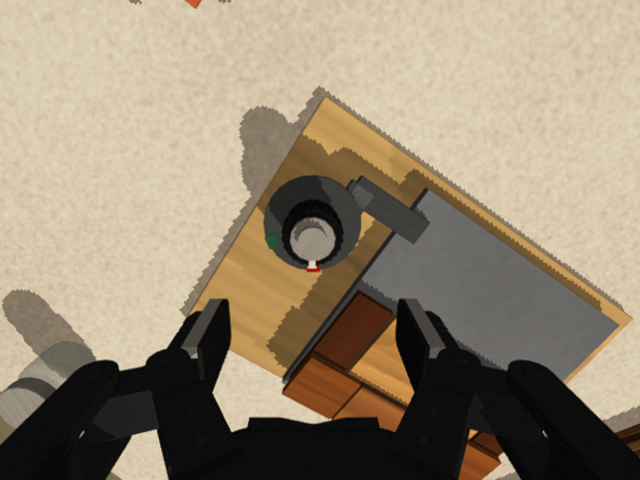

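The wrist view has the cap at (313,239), 1 px from the prediction. The pointer at (313,265) is on the red mark and square to the fingers, the green mark is at (272,242), and the clamp arm lies low. Next I descend, grip and turn.

Request:
{"api": "move_arm", "payload": {
  "plan": [0.5, -0.5, -45, 0, 0, 0, 70, 0, 0, -45, 0, 0, 0, 70, 0, 0, -30, 0, 0, 0, 70, 0, 0, -20, 0, 0, 0, 70, 0, 0, -9, 0, 0, 0, 70, 0, 0, 0, 0, 0, 0, 40, 0, 0, 0, 0, 0, 0, 40, 0, 0, 0, 0, 0, 0, 35, 0, 0, 0, 0, 0, 0, 35, 0, 0, 0, 0, 0, 0, 35],
  "newtons": 60
}}

```text
time: 2.95
eef_pos: [0.5761, -0.0352, 0.0591]
tcp_rot: [-0.41, 0.912, 0.0, 0.001]
contact_force: [-3.1, 5.1, 5.4]
opening: 0.521
finger_force: 62.4
```

Request:
{"api": "move_arm", "payload": {
  "plan": [0, 0, 0, 0, 0, -6, 35, 0, 0, 0, 0, 0, -8, 35, 0, 0, 0, 0, 0, -8, 35, 0, 0, 0, 0, 0, -8, 35, 0, 0, 0, 0, 0, -8, 35, 0, 0, 0, 0, 0, -8, 35, 0, 0, 0, 0, 0, -8, 35, 0, 0, 0, 0, 0, -8, 35, 0, 0, 0, 0, 0, -5, 35, 0, 0, 0, 0, 0, 0, 35, 0, 0, 0, 0, 0, 0, 35, 0, 0, 0, 0, 0, 0, 35]
}}

```text
time: 4.15
eef_pos: [0.5756, -0.0337, 0.0591]
tcp_rot: [0.162, 0.987, 0.002, -0.001]
contact_force: [-4.2, 10.0, 6.9]
opening: 0.52
finger_force: 62.8
```

Run:
```python
from h import *
s=ctrl.get_state();y=R.from_quat(s['tcp_rot']).as_matrix();print(y[:,1],np.arctan2(y[1,1],y[0,1]),s['wrist_torque'],s['contact_force'])
```

```text
[0.31944282 0.94759968 0.00333485] 1.2456530073170966 [1.2697692  0.74356432 0.14345638] [-4.23739054  9.97757694  6.92569943]
```

Request:
{"api": "move_arm", "payload": {
  "plan": [0, 0, 0, 0, 0, -4, 35, 0, 0, 0, 0, 0, 0, 35, 0, 0, 0, 0, 0, 0, 35, 0, 0, 0, 0, 0, 0, 75, 0, 0, 0, 0, 0, 0, 75, 0, 0, 0, 0, 0, 0, 75, 0, 0, 20, 0, 0, 0, 75, 0, 0, 40, 0, 0, 0, 75, 0, 0, 45, 0, 0, 0, 75, 0, 0, 45, 0, 0, 0, 75, 0, 0, 0, 0, 0, 0, 75, 0, 0, 0, 0, 0, 0, 75]
}}

```text
time: 5.35
eef_pos: [0.5767, -0.0367, 0.2094]
tcp_rot: [0.197, 0.98, -0.0, 0.002]
contact_force: [0.1, -1.1, 0.1]
opening: 0.882
finger_force: 0.0
```

Run:
```python
from h import *
c=cam('wrist');keep(c,'w2');save(c,'pics/w2.png');s=ctrl.get_state();y=R.from_quat(s['tcp_rot']).as_matrix();print(s['eef_pos'],np.arctan2(y[1,1],y[0,1]))
```

```text
[ 0.57545069 -0.03633177  0.20713079] 1.1751656921579487
```

View pics/w2.png

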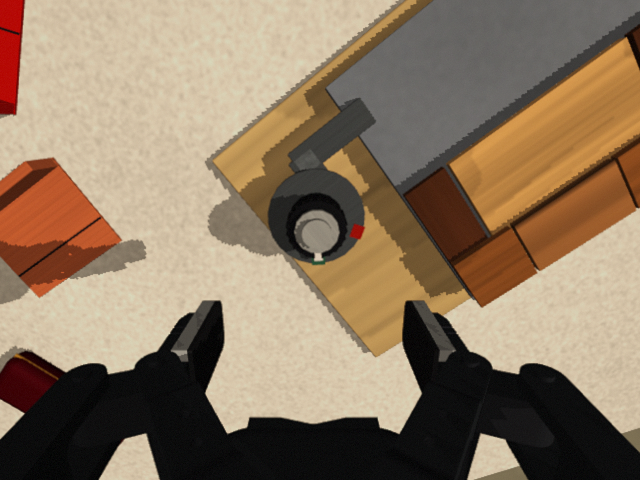

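The pointer (318,259) now covers the green mark, so the ring is locked. Next I move over the flashing's seam.

Request:
{"api": "move_arm", "payload": {
  "plan": [-16, -34, 0, 0, 0, -7.2, 75, -16, -34, 0, 0, 0, -7.2, 75, -16, -34, 0, 0, 0, -7.2, 75, -16, -34, 0, 0, 0, -7.2, 75, -16, -34, 0, 0, 0, -7.2, 75, -16, -34, 0, 0, 0, -7.2, 75, -16, -34, 0, 0, 0, -7.2, 75, -16, -34, 0, 0, 0, -7.4, 75, 0, 0, 0, 0, 0, 0, 75, 0, 0, 0, 0, 0, 0, 75]
}}

```text
time: 6.4
eef_pos: [0.4464, -0.3078, 0.2051]
tcp_rot: [0.646, 0.763, 0.0, -0.002]
contact_force: [0.0, 0.7, 0.4]
opening: 0.882
finger_force: 0.0
```

Run:
```python
from h import *
c=load('w2')
a,b=hit(c,448,160,.048),hit(c,630,38,.048);print('edge',a,b,np.arctan2(-(b-a)[0]*-1*-1,(b-a)[1]))
c=cam('wrist');keep(c,'w3');save(c,'pics/w3.png');s=ctrl.get_state();y=R.from_quat(s['tcp_rot']).as_matrix();print(s['eef_pos'],np.arctan2(y[1,1],y[0,1]))
```

```text
edge [0.57363242 0.085116   0.048     ] [0.53876891 0.24064584 0.048     ] 0.22051441337415914
[ 0.44689507 -0.30716482  0.20542119] 0.16720329400946193
```

View pics/w3.png

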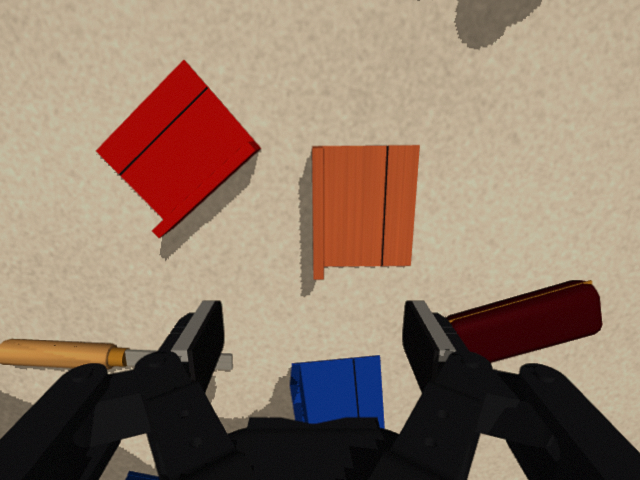

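The copper seam's top spans (318,146) to (319,279). The plain-edge corners are at (419,146) and (411,266), and neighbouring objects are clear of the fingers.

Run:
```python
from h import *
c=load('w3')
a,b=hit(c,318.5,146,.037),hit(c,318.5,279,.037);d=(a-b)[:2];print('seam',a,b,np.linalg.norm(d),np.arctan2(-d[0],d[1]),(a+b)/2)
p,q=hit(c,419,146,.003),hit(c,411,266,.003);d=(p-q)[:2];print('plain',p,q,np.linalg.norm(d),np.arctan2(-d[0],d[1]),(p+q)/2)
print('dist',np.linalg.norm(((p+q)/2-(a+b)/2)[:2]))
```

```text
seam [ 0.44026984 -0.2464227   0.037     ] [ 0.46049858 -0.3647887   0.037     ] 0.12008210114176081 0.16926468267670425 [ 0.45038421 -0.3056057   0.037     ]
plain [ 0.53268664 -0.23257649  0.003     ] [ 0.55427972 -0.34960283  0.003     ] 0.11900178507878327 0.1824624736656685 [ 0.54348318 -0.29108966  0.003     ]
dist 0.09422384854162942
```

Request:
{"api": "move_arm", "payload": {
  "plan": [3.5, 1.5, -45, 0, 0, 0.3, 60, 0, 0, -45, 0, 0, 0, 50, 0, 0, -45, 0, 0, 0, 50, 0, 0, -35, 0, 0, 0, 50, 0, 0, -17, 0, 0, 0, 50, 0, 0, -8, 0, 0, 0, 50, 0, 0, 0, 0, 0, 0, 30, 0, 0, 0, 0, 0, 0, 15, 0, 0, 0, 0, 0, 0, 5, 0, 0, 0, 0, 0, 0, 0, 0, 0, 0, 0, 0, 0, 0, 0, 0, 0, 0, 0, 0, 0],
  "newtons": 80
}}

```text
time: 7.65
eef_pos: [0.4522, -0.3072, 0.0142]
tcp_rot: [0.644, 0.765, 0.0, 0.002]
contact_force: [-0.4, 1.2, 6.5]
opening: 0.096
finger_force: 81.6
```

Request:
{"api": "move_arm", "payload": {
  "plan": [0, 0, 20, 0, 0, 0, 0, 0, 0, 45, 0, 0, 0, 0, 0, 0, 45, 0, 0, 0, 0, 0, 0, 40, 0, 0, 0, 0, 0, 40, 0, 0, 0, 0.8, 0, 0, 48, 0, 0, 0, 0.8, 0, 0, 48, 0, 0, 0, 0.8, 0, 0, 48, 0, 0, 0, 0.8, 0, 0, 48, 0, 0, 0, 0.8, 0, 0, 48, 0, 0, 0, 0.8, 0, 0, 48, 0, 0, 0, 0, 0, -6, 48, 0, 0, 0, 0, 0]
}}

```text
time: 8.85
eef_pos: [0.4446, 0.0713, 0.1624]
tcp_rot: [0.611, 0.791, 0.0, 0.0]
contact_force: [1.6, 0.5, -1.6]
opening: 0.096
finger_force: 80.7
```

Request:
{"api": "move_arm", "payload": {
  "plan": [0, 48, 0, 0, 0, 0, 0, 0, 15, -30, 0, 0, 0, 0, 0, 0, -30, 0, 0, 0, 0, 0, 0, 0, 0, 0, 0, 0, 0, 0, 0, 0, 0, 0, 0]
}}

```text
time: 9.35
eef_pos: [0.4445, 0.1324, 0.1021]
tcp_rot: [0.611, 0.792, -0.001, -0.001]
contact_force: [-0.1, -0.3, -0.5]
opening: 0.101
finger_force: 80.6
```

Run:
```python
from h import *
c=cam('wrist');keep(c,'w4');save(c,'pics/w4.png');s=ctrl.get_state();y=R.from_quat(s['tcp_rot']).as_matrix();print(s['eef_pos'],np.arctan2(y[1,1],y[0,1]),y.round(3).tolist(),s['finger_force'],s['opening'])
```

```text
[0.44569114 0.13224478 0.10337856] 0.2553615470887794 [[-0.253, 0.968, 0.001], [0.968, 0.253, -0.0], [-0.0, 0.001, -1.0]] 80.63347578048706 0.09912438091433075
```

View pics/w4.png

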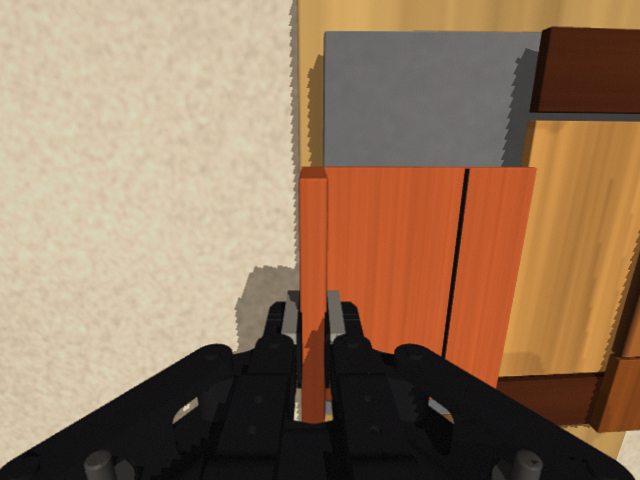

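The held flashing has its left plain corner at (536,168) and its line at (467,168). The panel's left front corner is at (324,31), the shingle's lower-left corner at (536,121), and its right side at row 377.

Run:
```python
from h import *
c=load('w4');s=ctrl.get_state()
pc=hit(c,324,31,.032);pf=hit(c,324,166,.032);d=(pc-pf)[:2];print('panel',pc,'yaw',np.arctan2(-d[0],d[1]))
for yaw in (.25,.26):
    Rm=R.from_euler('z',yaw).as_matrix();print(yaw,'mouth from panel',pc+Rm@[.11,-.125,0],'from shingle',hit(c,536,121,.048)+Rm@[0,-.08,0])
a=hit(c,500,377,.048);b=hit(c,620,120,.048);yv=np.array([-np.sin(.255),np.cos(.255)]);print('shingle sides y',a[:2]@yv,b[:2]@yv,'mid',(a+b)[:2]@yv/2)
zu=s['eef_pos'][2]-.0142
p=hit(c,536,168,zu+.003);q=hit(c,327,168,zu+.003)
l1,l2=hit(c,467,168,zu+.003),hit(c,445,355,zu+.003);d=(l1-l2)[:2]
print('zu',zu,'corner',p,'sheet back',q,np.linalg.norm(p-q),'side yaw',np.arctan2(*(p-q)[:2][::-1]),'line yaw',np.arctan2(-d[0],d[1]))
x=np.array([np.cos(.255),np.sin(.255)])
print('corner rel tcp',(p[:2]-s['eef_pos'][:2])@x,(p[:2]-s['eef_pos'][:2])@yv)
```

```text
panel [0.41823834 0.25442168 0.032     ] yaw 0.2635735192823966
0.25 mouth from panel [0.55574421 0.16052207 0.032     ] from shingle [0.55586563 0.1613996  0.048     ]
0.26 mouth from panel [0.55667631 0.1619018  0.032     ] from shingle [0.55663976 0.16160139 0.048     ]
shingle sides y -0.0626385898333242 0.09690810514307556 mid 0.017134757654875692
zu 0.08917856236899567 corner [0.51898875 0.21449227 0.09217856] sheet back [0.43458089 0.1922395  0.09217856] 0.08729188283793637 side yaw 0.25776873259941896 line yaw 0.26517826143219947
corner rel tcp 0.09167396090242955 0.06109888751083194
```

Request:
{"api": "move_arm", "payload": {
  "plan": [0, 0, -30, 0, 0, 0, 0, 0, 0, -18, 0, 0, 0, 0, 0, 0, -4, 0, 0, 0, 0, 0, 0, 0, 0, 0, 0, 0, 0, 0, 0, 0, 0, 0, 0]
}}

```text
time: 9.9
eef_pos: [0.4467, 0.1324, 0.0523]
tcp_rot: [0.611, 0.791, 0.001, 0.001]
contact_force: [-0.3, -0.1, -1.5]
opening: 0.097
finger_force: 80.6
```

Request:
{"api": "move_arm", "payload": {
  "plan": [0, 0, -2, 0, 0, 0, 0, 0, 0, 0, 0, 0, 0, 0, 0, 0, 0, 0, 0, 0, 0]
}}

```text
time: 10.2
eef_pos: [0.4454, 0.1326, 0.0489]
tcp_rot: [0.611, 0.792, 0.0, 0.0]
contact_force: [0.6, 0.0, -0.9]
opening: 0.093
finger_force: 80.6
```

Request:
{"api": "move_arm", "payload": {
  "plan": [0, 0, -2, 0, 0, 0, 0, 0, 0, 0, 0, 0, 0, 0, 0, 0, 0, 0, 0, 0, 0]
}}

```text
time: 10.5
eef_pos: [0.4451, 0.1326, 0.0464]
tcp_rot: [0.611, 0.792, -0.0, 0.0]
contact_force: [0.5, 0.2, -1.5]
opening: 0.1
finger_force: 80.8
```

Request:
{"api": "move_arm", "payload": {
  "plan": [0, 0, -1, 0, 0, 0, 0, 0, 0, 0, 0, 0, 0, 0, 0, 0, 0, 0, 0, 0, 0]
}}

```text
time: 10.8
eef_pos: [0.4452, 0.1327, 0.0457]
tcp_rot: [0.611, 0.792, 0.0, -0.0]
contact_force: [-1.4, 0.4, 1.7]
opening: 0.099
finger_force: 81.1
```

Request:
{"api": "move_arm", "payload": {
  "plan": [0, 0, -1, 0, 0, 0, 0, 0, 0, 0, 0, 0, 0, 0, 0, 0, 0, 0, 0, 0, 0]
}}

```text
time: 11.1
eef_pos: [0.4452, 0.1327, 0.0448]
tcp_rot: [0.611, 0.792, 0.0, -0.0]
contact_force: [-2.8, 0.4, 5.6]
opening: 0.095
finger_force: 81.6
```

Request:
{"api": "move_arm", "payload": {
  "plan": [0, 0, -1, 0, 0, 0, 0, 0, 0, 0, 0, 0, 0, 0, 0, 0, 0, 0, 0, 0, 0]
}}

```text
time: 11.4
eef_pos: [0.4452, 0.1327, 0.0441]
tcp_rot: [0.611, 0.792, -0.0, -0.0]
contact_force: [-3.2, 0.3, 8.1]
opening: 0.101
finger_force: 82.0
```

Request:
{"api": "move_arm", "payload": {
  "plan": [0, 0, 0, 0, 0, 0, 0, 0, 0, 1.5, 0, 0, 0, 0, 5.8, 1.5, 0, 0, 0, 0, 0, 5.8, 1.5, 0, 0, 0, 0, 0, 5.8, 1.5, 0, 0, 0, 0, 0, 5.8, 1.5, 0, 0, 0, 0, 0, 5.8, 1.6, 0, 0, 0, 0, 0, 0, 0, 0, 0, 0, 0, 0, 0, 0, 0, 0, 0, 0, 0]
}}

```text
time: 12.3
eef_pos: [0.4757, 0.1404, 0.0453]
tcp_rot: [0.611, 0.792, 0.001, 0.001]
contact_force: [1.2, -0.3, 2.6]
opening: 0.098
finger_force: 81.3
```

Run:
```python
from h import *
c=cam('wrist');keep(c,'w5');save(c,'pics/w5.png');s=ctrl.get_state();y=R.from_quat(s['tcp_rot']).as_matrix();print(s['eef_pos'],np.arctan2(y[1,1],y[0,1]),s['contact_force'],s['wrist_torque'])
```

```text
[0.4756669  0.14041019 0.04544185] 0.25584508514050286 [2.36804675 1.07172588 2.30964673] [-0.00234789 -0.25147663  0.00457267]
```

View pics/w5.png

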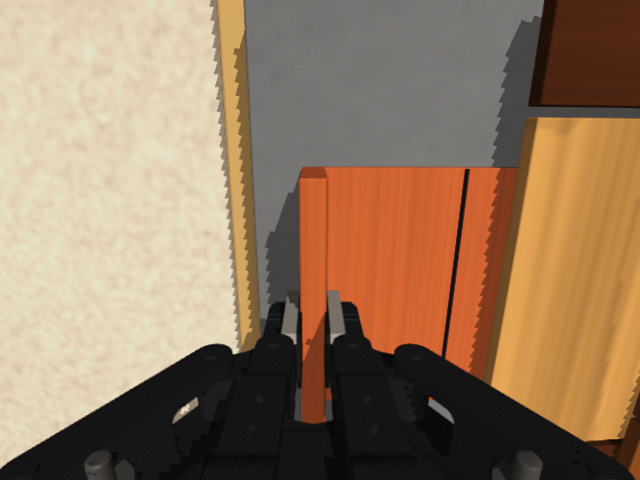

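The plain edge is under the shingle, square, with about 20 mm still to go: the line is at (467,168) and the shingle's lower edge at about (517,168).

Run:
```python
from h import *
c=load('w5');x=np.array([np.cos(.257),np.sin(.257)]);yv=np.array([-x[1],x[0]])
l1,l2=hit(c,467,168,.0345)[:2],hit(c,445,355,.0345)[:2]
e1,e2=hit(c,518,168,.040)[:2],hit(c,487,372,.040)[:2]
m=np.array([.5562,.1613])
print('line x',(l1-m)@x,(l2-m)@x,'edge x',(e1-m)@x,(e2-m)@x,'left side y',(l1-m)@yv)
```

```text
line x -0.018741385935306186 -0.017977372822945138 edge x -0.0001964321199467649 0.0014589434936154793 left side y 0.06051783140652252
```

Request:
{"api": "move_arm", "payload": {
  "plan": [4.6, 1.2, 0, 0, 0, 0, 0, 4.6, 1.2, 0, 0, 0, 0, 0, 4.6, 1.2, 0, 0, 0, 0, 0, 4.6, 1.2, 0, 0, 0, 0, 0, 0, 0, 0, 0, 0, 0, 0, 0, 0, -1, 0, 0, 0, 0, 0, 0, 0, 0, 0, 0, 0, 0, 0, 0, 0, 0, 0, 0]
}}

```text
time: 13.15
eef_pos: [0.4934, 0.1452, 0.0446]
tcp_rot: [0.611, 0.792, 0.001, 0.001]
contact_force: [-1.4, 0.5, 5.1]
opening: 0.096
finger_force: 81.7
```

Request:
{"api": "move_arm", "payload": {
  "plan": [0, 0, -1, 0, 0, 0, 0, 0, 0, 0, 0, 0, 0, 0, 0, 0, 0, 0, 0, 0, 0, 0, 0, 0, 0, 0, 0, 0, 0, 0, 0, 0, 0, 0, 0]
}}

```text
time: 13.65
eef_pos: [0.4935, 0.1452, 0.044]
tcp_rot: [0.611, 0.792, 0.001, 0.001]
contact_force: [-2.4, -0.1, 8.2]
opening: 0.096
finger_force: 82.0
```

Run:
```python
from h import *
c=cam('wrist');keep(c,'w6');save(c,'pics/w6.png');s=ctrl.get_state();y=R.from_quat(s['tcp_rot']).as_matrix();print(s['eef_pos'],np.arctan2(y[1,1],y[0,1]),y[:,2],s['contact_force'],s['wrist_torque'])
```

```text
[0.49348614 0.14519653 0.04402952] 0.2559345153937344 [ 2.12780339e-03  4.70233086e-04 -9.99997626e-01] [-1.76297846  0.62540616  8.41627521] [-0.10525387  0.4843709  -0.02401566]
```

View pics/w6.png

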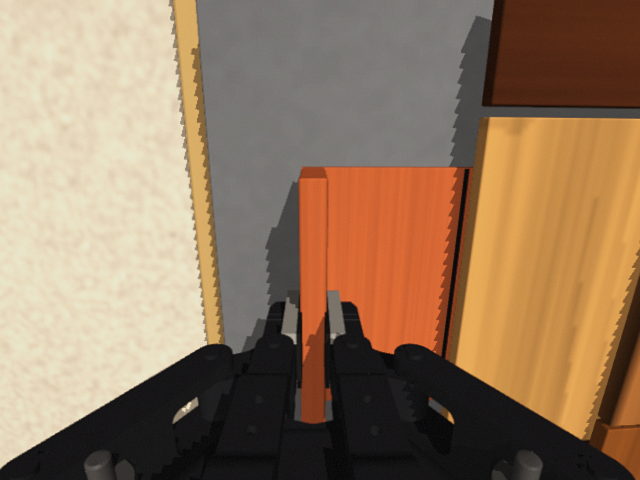

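The line at (467,170) sits at the shingle's lower edge, square, with the shingle lying down. The press is about 10 N, so I hand the job in.

```bash
python3 -c "
from plant import order
print(order.sign_off())"
```

```text
the job is handed in; nothing more can be done
None
```

I turned the ring to the green mark and slid the flashing under the shingle up to its line, square and centred. I handed the job in while still gripping it and pressing with about 10 N; sign-off returned no verdict.

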